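# Open the reference-sample chest by its pop-out T-handle

### The arm

A 7-joint arm with a two-finger parallel gripper is mounted at the origin on a cart in front of the work surface, level with it; the furniture and walls round the work are solid. World frame = base frame: x ahead of the robot, y to its left, z up, the work surface at z = 0. Lengths are in m, angles in rad, forces in N, time in s.
With the tool pointing down it reaches from about 0.4 to 0.85 m from the base axis. Payload 10.4 kg.
Tool frame: the origin (TCP) lies on the centre line of the jaws, within the pads' length; the fingertips stand 8 mm ahead of it and the grasp point (between the pads) lies 11 mm behind it (r.finger_overhang is the distance from the TCP to the fingertips, in m); z points along the fingers, y is the line along which they close (so a half turn about z gives the same grasp; the last joint's range is limited). The gripper opens to 87 mm and grips with 3 to 60 N. Pads are 19 mm wide; open, the fingers measure 117 mm over their backs; the gripper's body (75 mm by 190 mm) begins 51 mm behind the grasp point.
Start: joints at [-1.305, 0.332, -0.065, 1.46, 0.022, 1.35, -0.088], TCP at [0.178, 0.599, 0.231] pointing down, gripper open.
Joint ranges: [-2.6, 2.6], [-0.5, 2.12], [-1.47, 1.34], [0.16, 2.42], [-1.27, 4.41], [0.06, 2.06], [-2.6, 2.6]. Speed limits (rad/s): [2.22, 2.22, 2.79, 2.79, 3.14, 3.14, 3.14].

### API

Orientations are given as a unit quaternion [x, y, z, w].
In Python, from bench import r, vision gives the robot as it stands.
- The arm moves only by the tool drive_tool, never from a script. Its argument "series" is a list of rows, each a list of 2 entries, a list of its own where there are three numbers: the shift along the world's x, y, z in cm, then the turn about the world's z in degrees. A call has exactly 10 rows; each row shifts and turns the commanded pose from where the row before left it; what a row does not reach is not made up. A row lasts 1/8 s, in which the tool goes at most 62.5 mm and 10.7 degrees, less where a joint would pass 70% of its speed; a pose out of reach is approached as far as the arm can. A call with a gripper value outside its range is refused whole. "hand" is the closure, from 0 (fully open) to 1 (shut), set as the call begins (left out, the last holds). The fingers move at their own pace and stop on an object; "newtons" is the grip in N (left out, the last holds). Time passes only in rows, so rows that do not move let the fingers close, or fill a call up. It gives the time, the measured TCP pose, the force, the opening and the grip force at its end, in the units of the state.
- r.read_state(): the state, without advancing time (a new reading comes with each control period).
- vision.camera(name): name is "side" or "top" or "wrist"; returns a dict with "color" (480x640x3 uint8, red, green, blue), "intrinsics" (3x3 intrinsics, pixels), "R" (3x3) and "t" (3): a world point X has camera coordinates R X + t; the wrist camera has in their place "mount" (4x4, takes a point from camera to tool coordinates, whose origin is the TCP and whose axes are the flange's). Camera axes: x right, y down, z forward; pixel columns grow to the right and rows downward; lengths in m; the calibration is good to about 2 mm. A picture is of the moment at which its call begins: read the wrist's pose just before it. There is no depth.
- r.close_job(): hands the job in; it is judged then, once.
The state is a dict: "time": time; "joint_positions": joint angles; "joint_vel": joint speeds; "joint_torque": joint torques, N m; "ee_pos": TCP position; "eef_rot": TCP orientation; "ft_force": force on the tool from outside, world axes, zero at the start; "torque": the same for the moment, N m; "width": finger opening in m; "grip_force": force on a finger pad.
Only numpy, scipy, OpenCV 4.12 (cv2) and the standard library are available. Lean on these libraries where they do the work, as an engineer would, in place of code of your own. Each camera call takes 0.05 s, during which the arm holds its last target. There are 200 camera calls.

### The job

Open the blue-lidded chest of reference samples. Press its red release button, no harder than the latch needs, until the sunk T-handle springs out; turn the handle clockwise (seen from above the lid) just until the latch lets go and the lid springs off its seal, without forcing it against its stop or pulling at a lid that is still latched; then raise the lid by the handle to forty degrees or more, where its stiff hinges hold it, and let go. Leave the other things on the bench alone.

Things in the scene. Friction and masses are not known exactly. Their poses are not given: they have to be found in the camera images.
- chest: Heavy grey sheet-metal chest, fixed to the bench, 210 mm deep, 280 mm wide, 90 mm high in front and 175 mm at the back; origin at the centre of its underside, x toward its back, y to its left, z up. The blue lid slopes up from front to back at 22 degrees, is hinged along its back edge and opens upward at the front.
- lock_plate: Silver latch housing on the lid. Origin on the T-handle's axis at the lid's top face; x up the slope, away from the chest's front, y to the chest's left, z square out of the lid (tilts with the lid). Walls 14 mm high, 42 mm wide over all, from x -48 to +48 mm, stand round the sunk handle; from there to x +91 mm it is 5 mm high and carries the button. Not to be pressed with over 22 N.
- button_mouth (a point): Foot of the red button: x +68 mm, z +5 mm in lock_plate's frame, same axes. Button 19 mm across, stands 14.5 mm out of here, is pressed along -z. Unreported free play, different on each chest: 0 to 7.5 mm at 2.5 to 4 N, then some 4 mm of firm stroke (4 to 9 N) until the handle springs out, then 1 to 2 mm to a solid bottom. Over 22 N on it is too much.
- handle_bar (a point): Centre of the T-handle's dark steel bar, 76 mm long, 16 mm wide, 11.5 mm high; x along the bar, z out of the lid; moves with the handle. Latched, the bar lies along lock_plate's x, sunk with its top level with the walls (centre 9 mm above lock_plate's origin); sprung out, its centre is 31 mm above it, its underside 11 mm clear of the walls.
- handle_pop (a joint): How far the T-handle stands out, m: 0 (up to 0.001) sunk and caught, 0.022 sprung right out, held there by a 4 N spring.
- handle_turn (a joint): Angle of the handle, rad: 0 latched, growing clockwise seen from above (about lock_plate's -z), against about 0.2 N m; stays where left. The latch lets go between 0.5 and 1.4, unreported, different on each chest: the lid rises by 0.01 rad or more even while held. It is clear 0.07 rad farther on; 0.15 rad farther the cam meets a hard rubber stop: torque climbs steeply, 0.9 N m is too much.
- lid (a joint): Opening of the lid, rad: 0 to 0.01 latched, 0.02 to 0.03 when the latch has let go, 1.25 fully open. Stiff hinges hold it at any angle; raising it by the handle takes about 12 N.
- lid_hinge (a point): Middle of the lid's hinge line at the chest's back; the line runs along the y axis of this frame (chest's y). The handle's axis is 163 mm from it down the slope, the lid's top face 5 mm above it.
- cam_arm: Latch cam under the lid, turning with the handle: a 35 mm arm with a roller that points to the chest's front at 0. Origin on the handle's axis at the lid's underside.
- keeper: Steel bracket inside the chest's front wall with the strike that the cam's roller sits under, and the cam's stop. Origin on the handle's axis, at the closed lid's underside. Turning against the stop or lifting the latched lid loads it; over 30 N between cam and keeper is too much.
- loupe: Black stand loupe standing loose, 36 mm across, 34 mm high; origin under its centre.
- sample: Ground grey metal disc lying loose at the right, 38 mm across, 18 mm high; origin under its centre.

How it is judged:
By the outcome, as a careful person would: the job done as asked, in the order asked, and still so for the second after the job is handed in, with the robot touching nothing.
It also fails if it takes over 64 s, if anything falls off the work surface, if the arm or the gripper's body presses on something with over 40 N, if the wrist force passes 120 N, or if a joint passes its speed limit or range.

## Working session

There is one attempt and no reset: what is moved stays moved. The work goes in short steps, Python scripts to look and compute and a tool call to move; the robot and the scene stay as the last step left them, time stands still between calls to the robot, and variables do not carry over. Pictures are saved under pics/ and viewed, at most 10 in all, crops included, and the job is handed in when it is done.

Besides the shell and the picture viewer there is one more tool, called after "Emit:" by a JSON object that holds its "api" and its "payload", one argument or row to a line. drive_tool: Moves the arm, as the interface text tells. Its arguments: {"type":"object","properties":{"series":{"type":"array"},"hand":{"type":"number"},"newtons":{"type":"number"}},"required":["series"]}

```bash
mkdir -p pics; ls; python3 - <<'E'
from bench import r, vision
import cv2, numpy as np
s=r.read_state(); print({k:np.round(v,3).tolist() for k,v in s.items()})
ims=[]
for n in ["side","top"]:
    c=vision.camera(n); cv2.imwrite(f"pics/{n}0.png",c["color"][...,::-1])
    print(n,np.round(c["intrinsics"],1).tolist(),np.round(c["R"],3).tolist(),np.round(c["t"],3).tolist())
E
```

```text
pics
{'time': 0.0, 'joint_positions': [-1.305, 0.333, -0.065, 1.461, 0.022, 1.35, -0.088], 'joint_vel': [0.0, -0.001, 0.0, 0.001, 0.002, -0.0, -0.0], 'joint_torque': [0.001, -62.326, 0.026, -38.988, -0.061, 0.04, 0.0], 'ee_pos': [0.178, 0.599, 0.23], 'eef_rot': [0.144, 0.99, -0.001, -0.0], 'ft_force': [-0.323, 0.796, -0.053], 'torque': [0.014, 0.009, 0.022], 'grip_force': 0.0, 'width': 0.087}
side [[531.6, 0.0, 320.7], [0.0, 531.6, 242.0], [0.0, 0.0, 1.0]] [[-0.999, -0.03, 0.01], [-0.025, 0.548, -0.836], [0.019, -0.836, -0.548]] [0.523, 0.018, 1.436]
top [[558.6, 0.0, 314.7], [0.0, 558.6, 241.2], [0.0, 0.0, 1.0]] [[0.022, -1.0, -0.01], [-0.996, -0.021, -0.091], [0.091, 0.012, -0.996]] [0.223, 0.523, 1.321]
```

View pics/side0.png

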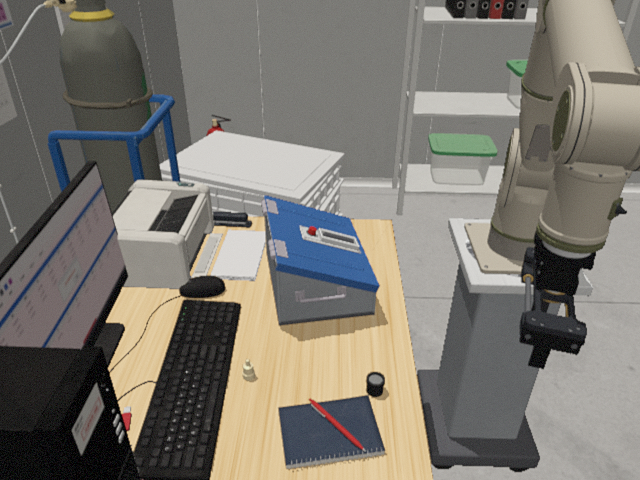

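View pics/top0.png

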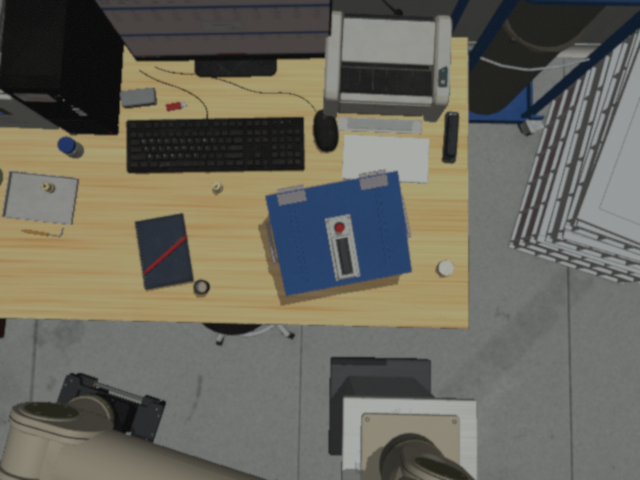

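```bash
cat > h.py <<'E'
from bench import r, vision
import cv2, numpy as np
from scipy.spatial.transform import Rotation as Ro
def cam(n):
    """image, K, R, t (world->camera)"""
    s=r.read_state(); c=vision.camera(n)
    if n=="wrist":
        T=np.eye(4); T[:3,:3]=Ro.from_quat(s["eef_rot"]).as_matrix(); T[:3,3]=s["ee_pos"]
        E=np.linalg.inv(T@np.array(c["mount"])); R,t=E[:3,:3],E[:3,3]
    else: R,t=np.array(c["R"]),np.array(c["t"])
    return c["color"],np.array(c["intrinsics"]),R,t
def ray(K,R,t,uv):
    d=R.T@np.linalg.solve(K,[uv[0],uv[1],1]); return -R.T@t,d/np.linalg.norm(d)
def meet(rays):
    A=sum(np.eye(3)-np.outer(d,d) for o,d in rays); b=sum((np.eye(3)-np.outer(d,d))@o for o,d in rays)
    p=np.linalg.solve(A,b); return p,[round(1e3*np.linalg.norm(np.cross(p-o,d)),1) for o,d in rays]
def plane(ry,p,n):
    o,d=ry; return o+d*(np.dot(p-o,n)/np.dot(d,n))
def proj(K,R,t,X):
    q=K@(R@np.asarray(X)+t); return q[:2]/q[2]
def blobs(mask,amin=20):
    cs,_=cv2.findContours(mask.astype(np.uint8),cv2.RETR_EXTERNAL,cv2.CHAIN_APPROX_NONE)
    return sorted([c for c in cs if cv2.contourArea(c)>amin],key=cv2.contourArea,reverse=True)
def hsv(im): return cv2.cvtColor(im,cv2.COLOR_RGB2HSV)
def cen(c): m=cv2.moments(c); return np.array([m["m10"]/m["m00"],m["m01"]/m["m00"]])
E
python3 - <<'E'
from h import *
C={n:cam(n) for n in ["side","top"]}
box={"side":(255,190,380,320),"top":(255,165,420,305)}
pts={}
for n,(im,K,R,t) in C.items():
    x0,y0,x1,y1=box[n]; H=hsv(im); roi=np.zeros(im.shape[:2],bool); roi[y0:y1,x0:x1]=1
    h,s,v=[H[...,i].astype(int) for i in range(3)]
    red=roi&((h<8)|(h>172))&(s>130)&(v>80)
    blue=roi&(h>100)&(h<125)&(s>120)
    L=blobs(blue)[0]; 
    hull=np.zeros_like(red,np.uint8); cv2.drawContours(hull,[cv2.convexHull(L)],-1,1,-1)
    dark=roi&(v<75)&(s<110)&(hull>0)
    b=blobs(red,5)[0]; pts[n]=[cen(b)]
    print(n,"red",cen(b),cv2.contourArea(b),"lid",cv2.approxPolyDP(cv2.convexHull(L),6,True)[:,0].tolist())
    for c in blobs(dark)[:3]: print("  dark",cen(c).round(1),cv2.minAreaRect(c))
    sil=hull.astype(bool)&(s<60)&(v>100)
    for c in blobs(sil)[:3]: print("  silver",cen(c).round(1),cv2.minAreaRect(c))
p,e=meet([ray(*C[n][1:],pts[n][0]) for n in C]); print("button",p.round(4),e)
crop=C["top"][0][160:310,240:430]; cv2.imwrite("pics/tc.png",cv2.resize(crop,None,fx=4,fy=4,interpolation=cv2.INTER_CUBIC)[...,::-1])
E
```

```text
side red [311.61261261 230.43243243] 37.0 lid [[265, 196], [348, 218], [375, 291], [276, 269]]
  silver [331.8 238.9] ((329.7941589355469, 237.82354736328125), (65.484619140625, 15.279743194580078), 14.03624439239502)
  silver [279.2 248.1] ((279.5, 249.5), (29.427419662475586, 13.645115852355957), 80.53767395019531)
  silver [271.6 206.2] ((271.5, 206.0), (14.0, 11.0), 90.0)
top red [339.25833333 227.25833333] 40.0 lid [[396, 172], [409, 270], [287, 294], [267, 197]]
  dark [344.1 255.7] ((344.2315673828125, 255.8120880126953), (34.81499099731445, 10.485048294067383), 79.99201965332031)
  silver [342.3 246.5] ((342.1486511230469, 246.89187622070312), (63.622406005859375, 25.975038528442383), 80.53767395019531)
  silver [291.2 197. ] ((291.1882019042969, 196.98797607421875), (11.647727012634277, 27.879703521728516), 79.2156982421875)
  silver [373.3 181.5] ((373.2113342285156, 181.46038818359375), (11.67160701751709, 27.643281936645508), 79.3803482055664)
button [0.539 0.18  0.154] [np.float64(1.5), np.float64(1.5)]
```

View pics/tc.png

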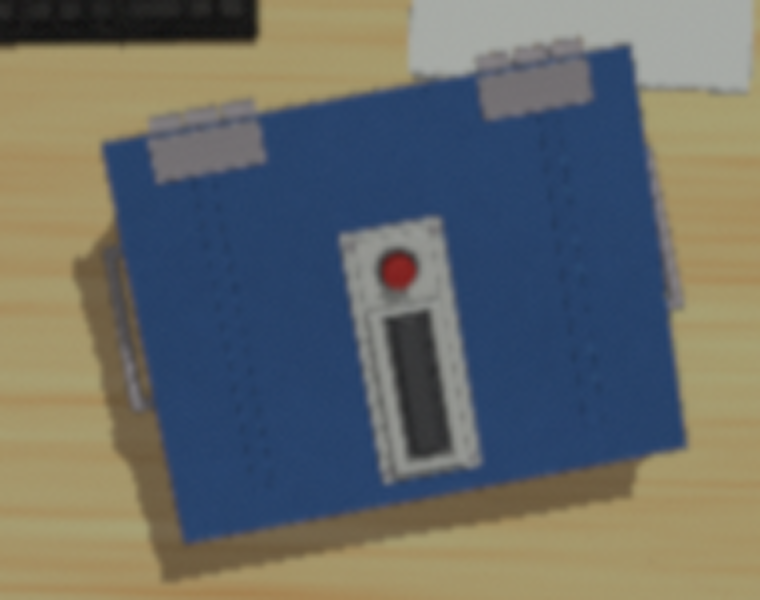

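Emit:
{"api": "drive_tool", "payload": {
  "series": [
    [[3.3,-4.2,0.8],2.8],
    [[3.3,-4.2,0.8],2.8],
    [[3.3,-4.2,0.8],2.8],
    [[3.3,-4.2,0.8],2.8],
    [[3.3,-4.2,0.8],2.8],
    [[3.3,-4.2,0.8],2.8],
    [[3.3,-4.2,0.8],2.8],
    [[3.3,-4.2,0.8],2.8],
    [[3.3,-4.2,0.8],2.8],
    [[3.3,-4.2,0.8],2.8]
  ],
  "hand": 1,
  "newtons": 20
}}

```text
time: 1.45
ee_pos: [0.5088, 0.1776, 0.3109]
eef_rot: [-0.101, 0.995, 0.0, 0.0]
ft_force: [0.5, 0.0, -0.4]
width: 0.0018
grip_force: 0.0
```

```bash
python3 - <<'E'
from h import *
s=r.read_state(); print(s["time"],s["ee_pos"],s["eef_rot"],s["ft_force"],s["width"],s["joint_positions"])
c=vision.camera("wrist"); print(np.round(c["mount"],3).tolist(),np.round(c["intrinsics"],1).tolist(), r.finger_overhang)
cv2.imwrite("pics/w0.png",c["color"][...,::-1])
E
```

```text
1.45 [0.50876341 0.17764236 0.31090236] [-1.00692311e-01  9.94917604e-01  1.15803483e-04  7.47445468e-05] [ 0.53365268  0.0209159  -0.44720752] 0.001785068556107467 [-0.7004889   0.10273619  0.30602684  1.57584054 -0.03124649  1.46759755
  1.37975871]
[[0.001, -0.954, -0.3, 0.083], [1.0, 0.001, -0.0, -0.0], [0.001, -0.3, 0.954, -0.155], [0.0, 0.0, 0.0, 1.0]] [[355.9, 0.0, 321.6], [0.0, 355.9, 240.6], [0.0, 0.0, 1.0]] 0.008
```

View pics/w0.png

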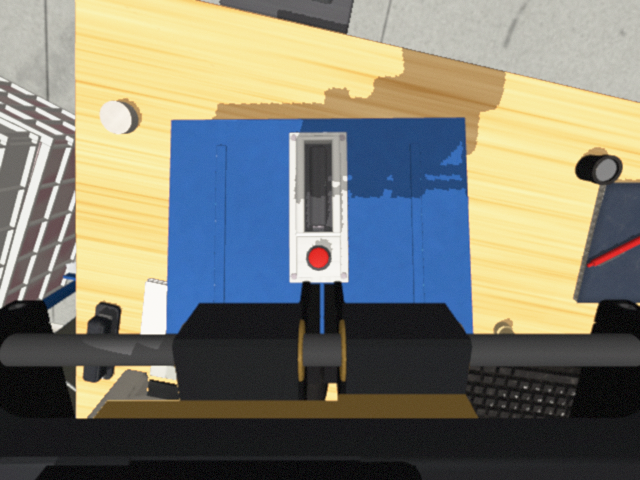

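```bash
python3 - <<'E'
from h import *
C={n:cam(n) for n in ["wrist","side","top"]}
box={"side":(255,190,380,320),"top":(255,165,420,305),"wrist":(285,125,355,290)}
P={}
for n,(im,K,R,t) in C.items():
    x0,y0,x1,y1=box[n]; H=hsv(im); roi=np.zeros(im.shape[:2],bool); roi[y0:y1,x0:x1]=1
    h,s,v=[H[...,i].astype(int) for i in range(3)]
    red=roi&((h<8)|(h>172))&(s>130)&(v>60)
    bs=blobs(red,5)
    if bs: P[n]=cen(bs[0]); print(n,"red",P[n],cv2.minAreaRect(bs[0]))
for ns in (["wrist","side","top"],["wrist","side"],["wrist","top"],["side","top"]):
    try: p,e=meet([ray(*C[n][1:],P[n]) for n in ns]); print(ns,p.round(4),e)
    except KeyError as k: print("occluded",k)
# wrist: plate outline (not blue, bright) -> edges on lid plane
im,K,R,t=C["wrist"]; x0,y0,x1,y1=box["wrist"]; H=hsv(im).astype(int)
roi=np.zeros(im.shape[:2],bool); roi[y0:y1,x0:x1]=1
nb=roi&~((H[...,0]>100)&(H[...,0]<125)&(H[...,1]>120))
c=blobs(cv2.morphologyEx(nb.astype(np.uint8),cv2.MORPH_OPEN,np.ones((5,5))))[0]
print("plate",cv2.minAreaRect(c),cv2.boxPoints(cv2.minAreaRect(c)).round(1).tolist())
d=roi&(H[...,2]<75)&(H[...,1]<110)
for c in blobs(d)[:2]: print("dark",cv2.boxPoints(cv2.minAreaRect(c)).round(1).tolist())
E
```

```text
wrist red [327.57894737 253.8004386 ] ((327.5, 254.0), (20.0, 19.0), 90.0)
side red [311.61261261 230.43243243] ((311.5294494628906, 230.38238525390625), (6.5484619140625, 7.276068687438965), 14.03624439239502)
occluded 'top'
['wrist', 'side'] [0.5402 0.1807 0.1544] [np.float64(0.3), np.float64(0.3)]
occluded 'top'
occluded 'top'
plate ((325.4999694824219, 203.49998474121094), (56.99999237060547, 150.99996948242188), -0.0) [[297.0, 279.0], [297.0, 128.0], [354.0, 128.0], [354.0, 279.0]]
dark [[314.0, 141.0], [339.0, 141.0], [339.0, 227.0], [314.0, 227.0]]
dark [[324.0, 289.0], [324.0, 282.0], [340.0, 282.0], [340.0, 289.0]]
```

Emit:
{"api": "drive_tool", "payload": {
  "series": [
    [[0.4,0,-2.0],0],
    [[0.4,0,-2.0],0],
    [[0.4,0,-2.0],0],
    [[0.4,0,-2.0],0],
    [[0.4,0,-2.0],0],
    [[0.4,0,-1.5],0],
    [[0,0,-0.8],0],
    [[0,0,-0.5],0],
    [[0,0,0],0],
    [[0,0,0],0]
  ]
}}

```text
time: 2.9
ee_pos: [0.5322, 0.1793, 0.1832]
eef_rot: [-0.1, 0.995, 0.0, 0.0]
ft_force: [0.2, -0.3, -1.3]
width: 0.0003
grip_force: 0.0
```

```bash
python3 - <<'E'
from h import *
s=r.read_state(); print(s["time"],s["ee_pos"],s["eef_rot"],s["ft_force"],s["joint_vel"])
im,K,R,t=cam("wrist"); H=hsv(im).astype(int); roi=np.zeros(im.shape[:2],bool); roi[100:400,250:400]=1
red=roi&((H[...,0]<8)|(H[...,0]>172))&(H[...,1]>130)&(H[...,2]>60)
for c in blobs(red,30): print(cen(c),cv2.boundingRect(c))
for z in (.154,.159,.162): print(z,proj(K,R,t,[.540-.333*(z-.1544),.1807,z]))
cv2.imwrite("pics/w1.png",im[140:440,180:480,::-1].repeat(2,0).repeat(2,1))
E
```

```text
2.9 [0.5322007  0.17927559 0.18315378] [-9.97512314e-02  9.95012301e-01  2.46133832e-04  3.90567958e-04] [ 0.20599741 -0.25171357 -1.26773935] [ 0.00060792  0.00042945  0.00205448 -0.00109928 -0.0013159  -0.00015257
  0.00150983]
[321.53333333 290.25866667] (314, 280, 16, 35)
0.154 [321.5477651  296.09693859]
0.159 [322.14367503 297.48324257]
0.162 [322.51671549 298.35107083]
```

View pics/w1.png

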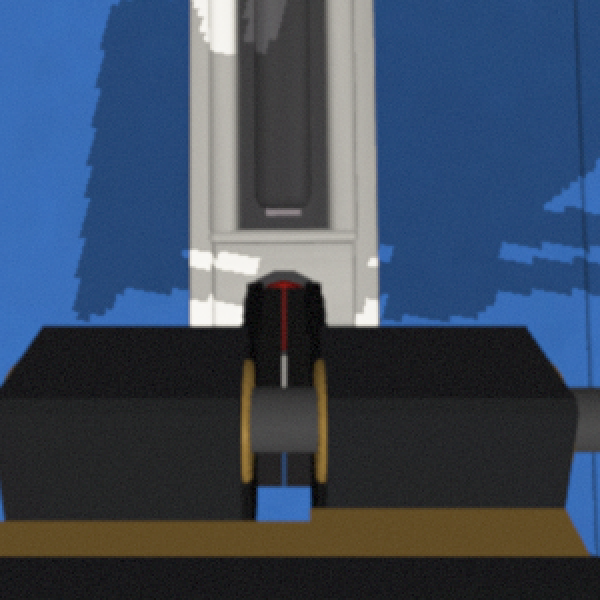

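Emit:
{"api": "drive_tool", "payload": {
  "series": [
    [[0,0,-0.3],0],
    [[0,0,-0.3],0],
    [[0,0,-0.2],0],
    [[0,0,-0.1],0],
    [[0,0,-0.1],0],
    [[0,0,-0.1],0],
    [[0,0,-0.1],0],
    [[0,0,0],0],
    [[0,0,0],0],
    [[0,0,0],0]
  ]
}}

```text
time: 4.2
ee_pos: [0.5321, 0.1792, 0.1707]
eef_rot: [-0.1, 0.995, 0.0, 0.0]
ft_force: [1.4, -0.3, 2.7]
width: 0.0004
grip_force: 1.2
```

Emit:
{"api": "drive_tool", "payload": {
  "series": [
    [[0.04,0.01,-0.1],0],
    [[0,0,0],0],
    [[0.04,0.01,-0.1],0],
    [[0,0,0],0],
    [[0.04,0.01,-0.1],0],
    [[0,0,0],0],
    [[0,0,0],0],
    [[0,0,0],0],
    [[0,0,0],0],
    [[0,0,0],0]
  ]
}}

```text
time: 5.45
ee_pos: [0.5332, 0.1794, 0.1676]
eef_rot: [-0.1, 0.995, 0.0, 0.0]
ft_force: [-0.1, -0.0, 2.6]
width: 0.0008
grip_force: 1.6
```

Emit:
{"api": "drive_tool", "payload": {
  "series": [
    [[0.04,0.01,-0.1],0],
    [[0,0,0],0],
    [[0.04,0.01,-0.1],0],
    [[0,0,0],0],
    [[0.04,0.01,-0.1],0],
    [[0,0,0],0],
    [[0,0,0],0],
    [[0,0,0],0],
    [[0,0,0],0],
    [[0,0,0],0]
  ]
}}

```text
time: 6.7
ee_pos: [0.5344, 0.1797, 0.1646]
eef_rot: [-0.1, 0.995, 0.0, 0.0]
ft_force: [-0.5, -0.6, 5.0]
width: 0.0004
grip_force: 2.1
```

Emit:
{"api": "drive_tool", "payload": {
  "series": [
    [[0.02,0,-0.05],0],
    [[0,0,0],0],
    [[0.02,0.01,-0.05],0],
    [[0,0,0],0],
    [[0.02,0,-0.05],0],
    [[0,0,0],0],
    [[0,0,0],0],
    [[0,0,0],0],
    [[0,0,0],0],
    [[0,0,0],0]
  ]
}}

```text
time: 7.95
ee_pos: [0.535, 0.1798, 0.1632]
eef_rot: [-0.1, 0.995, 0.0, -0.0]
ft_force: [-0.9, -1.6, 6.3]
width: 0.0003
grip_force: 3.1
```

```bash
cat > bar.py <<'E'
from h import *
def dark(tag=None,y1=300):
    im,K,R,t=cam("wrist"); H=hsv(im).astype(int); roi=np.zeros(im.shape[:2],bool); roi[60:y1,200:440]=1
    if tag: cv2.imwrite(f"pics/{tag}.png",im[...,::-1])
    d=roi&(H[...,2]<85)&(H[...,1]<90)
    for c in blobs(d,100)[:2]: print("dark",[np.round(x,1) for x in cv2.minAreaRect(c)])
    return im
if __name__=="__main__":
    import sys; dark(*sys.argv[1:]); print(r.read_state()["time"])
E
python3 bar.py w2
```

```text
dark [array([321., 174.]), array([174.,  48.]), np.float64(90.0)]
dark [array([321.5, 290. ]), array([41., 18.]), np.float64(-0.0)]
8.0
```

Emit:
{"api": "drive_tool", "payload": {
  "series": [
    [[0.02,0,-0.05],0],
    [[0,0,0],0],
    [[0.02,0.01,-0.05],0],
    [[0,0,0],0],
    [[0,0,0],0],
    [[0,0,0],0],
    [[0,0,0],0],
    [[0,0,0],0],
    [[0,0,0],0],
    [[0,0,0],0]
  ]
}}

```text
time: 9.25
ee_pos: [0.5353, 0.1799, 0.1627]
eef_rot: [-0.1, 0.995, 0.0, -0.0]
ft_force: [-3.1, -0.9, 10.5]
width: 0.001
grip_force: 5.6
```

```bash
python3 bar.py w3
```

```text
dark [array([321. , 173.5]), array([175.,  48.]), np.float64(90.0)]
dark [array([321.5, 290. ]), array([41., 18.]), np.float64(-0.0)]
9.3
```

View pics/w3.png

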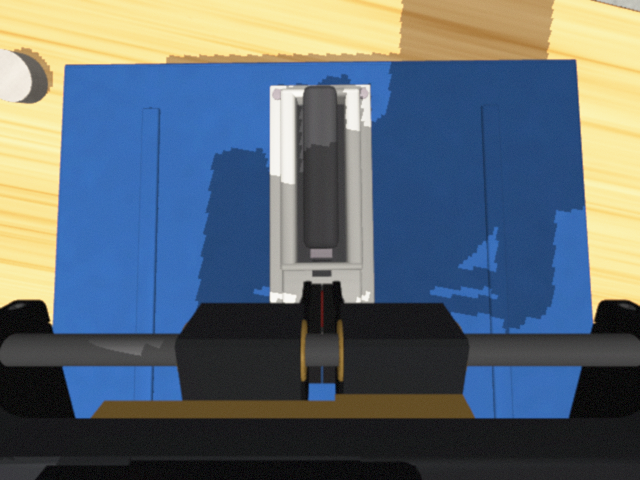

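Emit:
{"api": "drive_tool", "payload": {
  "series": [
    [[-0.04,0,0.1],0],
    [[-0.2,0,0.5],0],
    [[-0.3,0,1.5],0],
    [[-1.0,-0.2,2.0],0],
    [[-1.0,-0.3,2.0],0],
    [[-1.5,-0.3,2.0],0],
    [[-1.5,-0.3,0.6],0],
    [[-1.0,-0.2,0],0],
    [[0,0,0],0],
    [[0,0,0],0]
  ],
  "hand": 0
}}

```text
time: 10.55
ee_pos: [0.4701, 0.1669, 0.2488]
eef_rot: [-0.1, 0.995, -0.0, -0.0]
ft_force: [-0.9, -0.1, -0.8]
width: 0.0853
grip_force: 0.0
```

```bash
python3 - <<'E'
from h import *
s=r.read_state(); print(s["time"],s["ee_pos"],s["eef_rot"],s["ft_force"],s["width"])
im,K,R,t=cam("wrist"); cv2.imwrite("pics/w4.png",im[...,::-1])
O=np.array([.4829,.169,.1184]); u=np.array([.909,.184,.375]); n=np.array([-.367,-.075,.927])
for l,a,b in (("top c",0,.0368),("end lo",-.038,.0368),("end hi",.038,.0368),("plate lo",-.048,.014),("button",.068,.0195)): print(l,proj(K,R,t,O+a*u+b*n).round(1))
si,Ks,Rs,ts=cam("side"); cv2.imwrite("pics/s4.png",si[180:320,255:395,::-1].repeat(4,0).repeat(4,1))
for l,a,b in (("top c",0,.0368),("bot c",0,.025),("button",.068,.0195)): print("sidecrop",l,((proj(Ks,Rs,ts,O+a*u+b*n)-[255,180])*4).round(1))
E
```

```text
10.55 [0.4701191  0.16691469 0.24878041] [-9.97509140e-02  9.95012414e-01 -9.35599964e-05 -2.05609753e-04] [-0.91333253 -0.1148373  -0.84258194] 0.08526374556824338
top c [321.2 244.7]
end lo [321.2 194.1]
end hi [321.1 296.4]
plate lo [321.3 187.9]
button [321.1 333.8]
sidecrop top c [351.1 194.5]
sidecrop bot c [343.  211.3]
sidecrop button [231.7 190.2]
```

View pics/w4.png

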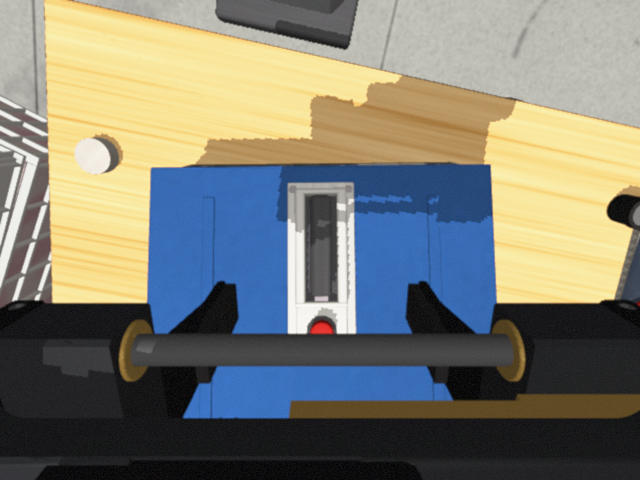

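View pics/s4.png

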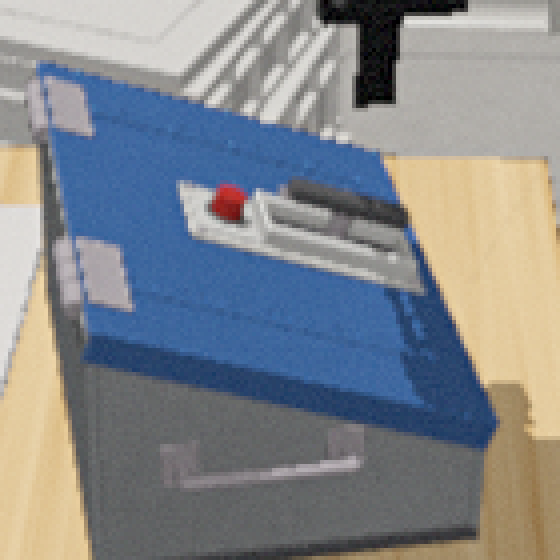

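Emit:
{"api": "drive_tool", "payload": {
  "series": [
    [[0.1,0,-1.5],0],
    [[0,0,-1.5],0],
    [[0,0,-1.5],0],
    [[0,0,-1.5],0],
    [[0,0,-1.5],0],
    [[0,0,-1.2],0],
    [[0,0,-0.8],0],
    [[0,0,-0.5],0],
    [[0,0,0],0],
    [[0,0,0],0]
  ]
}}

```text
time: 11.9
ee_pos: [0.4712, 0.167, 0.1495]
eef_rot: [-0.1, 0.995, 0.0, 0.0]
ft_force: [-0.2, 0.8, 0.0]
width: 0.0875
grip_force: 0.0
```

Emit:
{"api": "drive_tool", "payload": {
  "series": [
    [[0,0,0],0],
    [[0,0,0],0],
    [[0,0,0],0],
    [[0,0,0],0],
    [[0,0,0],0],
    [[0,0,0],0],
    [[0,0,0],0],
    [[0,0,0],0],
    [[0,0,0],0],
    [[0,0,0],0]
  ],
  "hand": 1,
  "newtons": 20
}}

```text
time: 13.15
ee_pos: [0.4711, 0.1664, 0.1491]
eef_rot: [-0.1, 0.995, -0.0, -0.0]
ft_force: [0.1, -4.5, 1.8]
width: 0.016
grip_force: 20.0
```

```bash
python3 -c "
from h import *
s=r.read_state(); print({k:np.round(s[k],3).tolist() for k in ('time','joint_positions','ee_pos','ft_force','torque','width','grip_force')})"
```

```text
{'time': 13.15, 'joint_positions': [-0.704, 0.117, 0.292, 1.905, -0.037, 1.125, 1.372], 'ee_pos': [0.471, 0.166, 0.149], 'ft_force': [0.091, -4.454, 1.81], 'torque': [-0.766, 0.077, 0.071], 'width': 0.016, 'grip_force': 19.997}
```

Emit:
{"api": "drive_tool", "payload": {
  "series": [
    [[0,-0.04,0],-2.4],
    [[0,0,0],-2.4],
    [[0,0,0],-2.4],
    [[0,0,0],-2.4],
    [[0,0,0],-2.4],
    [[0,0,0],-2.4],
    [[0,0,0],-2.4],
    [[0,0,0],-2.4],
    [[0,0,0],-2.4],
    [[0,0,0],-2.4]
  ]
}}

```text
time: 14.4
ee_pos: [0.4712, 0.1665, 0.1492]
eef_rot: [0.11, 0.994, 0.0, 0.0]
ft_force: [0.2, -2.2, 0.5]
width: 0.0168
grip_force: 20.8
```

```bash
cat > st.py <<'E'
from h import *
s=r.read_state(); y=np.degrees(2*np.arctan2(s["eef_rot"][1],s["eef_rot"][0]))%360-90
print({k:np.round(s[k],3).tolist() for k in ('time','ee_pos','ft_force','torque','width','grip_force')},"yaw",round(y-101.45,1))
E
python3 st.py
```

```text
{'time': 14.4, 'ee_pos': [0.471, 0.167, 0.149], 'ft_force': [0.169, -2.221, 0.501], 'torque': [-0.377, -0.282, 0.429], 'width': 0.017, 'grip_force': 20.838} yaw -24.0
```

Emit:
{"api": "drive_tool", "payload": {
  "series": [
    [[0,0,0],-1],
    [[0,0,0],-1],
    [[0,0,0],-1],
    [[0,0,0],-1],
    [[0,0,0],0],
    [[0,0,0],0],
    [[0,0,0],0],
    [[0,0,0],0],
    [[0,0,0],0],
    [[0,0,0],0]
  ]
}}

```text
time: 15.65
ee_pos: [0.4711, 0.1666, 0.1491]
eef_rot: [0.144, 0.99, 0.0, 0.0]
ft_force: [2.1, -2.2, 0.9]
width: 0.0168
grip_force: 20.5
```

```bash
python3 st.py
```

```text
{'time': 15.65, 'ee_pos': [0.471, 0.167, 0.149], 'ft_force': [2.109, -2.219, 0.933], 'torque': [-0.384, -0.652, 0.374], 'width': 0.017, 'grip_force': 20.528} yaw -28.0
```

Emit:
{"api": "drive_tool", "payload": {
  "series": [
    [[0,0,0],-1],
    [[0,0,0],-1],
    [[0,0,0],-1],
    [[0,0,0],-1],
    [[0,0,0],0],
    [[0,0,0],0],
    [[0,0,0],0],
    [[0,0,0],0],
    [[0,0,0],0],
    [[0,0,0],0]
  ]
}}

```text
time: 16.9
ee_pos: [0.471, 0.1665, 0.1491]
eef_rot: [0.178, 0.984, 0.0, 0.0]
ft_force: [2.8, -2.1, 1.9]
width: 0.0167
grip_force: 20.4
```

```bash
python3 st.py
```

```text
{'time': 16.9, 'ee_pos': [0.471, 0.167, 0.149], 'ft_force': [2.751, -2.092, 1.884], 'torque': [-0.402, -0.7, 0.301], 'width': 0.017, 'grip_force': 20.392} yaw -32.0
```

Emit:
{"api": "drive_tool", "payload": {
  "series": [
    [[0,0,0],-1],
    [[0,0,0],-1],
    [[0,0,0],-1],
    [[0,0,0],-1],
    [[0,0,0],0],
    [[0,0,0],0],
    [[0,0,0],0],
    [[0,0,0],0],
    [[0,0,0],0],
    [[0,0,0],0]
  ]
}}

```text
time: 18.15
ee_pos: [0.471, 0.1665, 0.1491]
eef_rot: [0.213, 0.977, 0.0, -0.0]
ft_force: [2.3, -2.3, 2.8]
width: 0.017
grip_force: 20.4
```

```bash
python3 st.py
```

```text
{'time': 18.15, 'ee_pos': [0.471, 0.167, 0.149], 'ft_force': [2.259, -2.334, 2.762], 'torque': [-0.491, -0.664, 0.335], 'width': 0.017, 'grip_force': 20.364} yaw -36.0
```

Emit:
{"api": "drive_tool", "payload": {
  "series": [
    [[0,0,0],-1],
    [[0,0,0],-1],
    [[0,0,0],-1],
    [[0,0,0],-1],
    [[0,0,0],0],
    [[0,0,0],0],
    [[0,0,0],0],
    [[0,0,0],0],
    [[0,0,0],0],
    [[0,0,0],0]
  ]
}}

```text
time: 19.4
ee_pos: [0.4709, 0.1665, 0.149]
eef_rot: [0.247, 0.969, 0.0, -0.0]
ft_force: [2.7, -3.1, 3.1]
width: 0.017
grip_force: 20.4
```

```bash
python3 st.py
```

```text
{'time': 19.4, 'ee_pos': [0.471, 0.167, 0.149], 'ft_force': [2.717, -3.078, 3.067], 'torque': [-0.669, -0.493, 0.352], 'width': 0.017, 'grip_force': 20.424} yaw -40.0
```

Emit:
{"api": "drive_tool", "payload": {
  "series": [
    [[0,0,0],-1],
    [[0,0,0],-1],
    [[0,0,0],-1],
    [[0,0,0],-1],
    [[0,0,0],0],
    [[0,0,0],0],
    [[0,0,0],0],
    [[0,0,0],0],
    [[0,0,0],0],
    [[0,0,0],0]
  ]
}}

```text
time: 20.65
ee_pos: [0.471, 0.1665, 0.1491]
eef_rot: [0.28, 0.96, 0.0, -0.0]
ft_force: [0.7, -3.4, 1.8]
width: 0.0174
grip_force: 20.4
```

```bash
python3 st.py
```

```text
{'time': 20.65, 'ee_pos': [0.471, 0.167, 0.149], 'ft_force': [0.664, -3.427, 1.845], 'torque': [-0.615, -0.404, 0.294], 'width': 0.017, 'grip_force': 20.379} yaw -44.0
```

```bash
cat > lid.py <<'E'
from h import *
def edge(im):
    H=hsv(im).astype(int); b=(H[...,0]>100)&(H[...,0]<125)&(H[...,1]>110)
    return np.array([max(np.flatnonzero(b[250:300,c]),default=np.nan)+250 for c in range(282,372)],float)
e0=edge(cv2.imread("pics/side0.png")[...,::-1]); e=edge(cam("side")[0]); d=e0-e
print("edge rise px, back to front:",[round(float(np.nanmean(x)),2) for x in np.array_split(d,6)])
E
python3 lid.py
```

```text
edge rise px, back to front: [0.07, 0.0, 0.13, 0.13, 0.2, 0.27]
```

Emit:
{"api": "drive_tool", "payload": {
  "series": [
    [[0,0,0],-1],
    [[0,0,0],-1],
    [[0,0,0],-1],
    [[0,0,0],0],
    [[0,0,0],0],
    [[0,0,0],0],
    [[0,0,0],0],
    [[0,0,0],0],
    [[0,0,0],0],
    [[0,0,0],0]
  ]
}}

```text
time: 21.95
ee_pos: [0.4709, 0.1665, 0.149]
eef_rot: [0.305, 0.952, 0.0, -0.0]
ft_force: [0.1, -2.4, 2.6]
width: 0.0175
grip_force: 20.2
```

```bash
python3 st.py; python3 lid.py
```

```text
{'time': 21.95, 'ee_pos': [0.471, 0.167, 0.149], 'ft_force': [0.12, -2.437, 2.616], 'torque': [-0.622, -0.21, 0.284], 'width': 0.017, 'grip_force': 20.239} yaw -47.0
edge rise px, back to front: [0.0, 0.0, 0.13, 0.13, 0.13, 0.2]
```

Emit:
{"api": "drive_tool", "payload": {
  "series": [
    [[0,0,0],-1],
    [[0,0,0],-1],
    [[0,0,0],-1],
    [[0,0,0],-1],
    [[0,0,0],0],
    [[0,0,0],0],
    [[0,0,0],0],
    [[0,0,0],0],
    [[0,0,0],0],
    [[0,0,0],0]
  ]
}}

```text
time: 23.25
ee_pos: [0.471, 0.1665, 0.1491]
eef_rot: [0.338, 0.941, 0.0, -0.0]
ft_force: [0.0, -4.3, 1.5]
width: 0.0173
grip_force: 20.3
```

```bash
python3 st.py; python3 lid.py
```

```text
{'time': 23.25, 'ee_pos': [0.471, 0.167, 0.149], 'ft_force': [0.02, -4.296, 1.491], 'torque': [-0.733, -0.089, 0.313], 'width': 0.017, 'grip_force': 20.302} yaw -51.0
edge rise px, back to front: [0.0, 0.0, 0.13, 0.13, 0.13, 0.2]
```

Emit:
{"api": "drive_tool", "payload": {
  "series": [
    [[0,0,0],-1],
    [[0,0,0],-1],
    [[0,0,0],-1],
    [[0,0,0],-1],
    [[0,0,0],0],
    [[0,0,0],0],
    [[0,0,0],0],
    [[0,0,0],0],
    [[0,0,0],0],
    [[0,0,0],0]
  ]
}}

```text
time: 24.55
ee_pos: [0.471, 0.1665, 0.1491]
eef_rot: [0.371, 0.929, 0.0, -0.0]
ft_force: [0.2, -3.0, 1.2]
width: 0.0177
grip_force: 20.3
```

```bash
python3 st.py; python3 lid.py
```

```text
{'time': 24.55, 'ee_pos': [0.471, 0.167, 0.149], 'ft_force': [0.247, -3.019, 1.17], 'torque': [-0.741, 0.02, 0.304], 'width': 0.018, 'grip_force': 20.269} yaw -55.0
edge rise px, back to front: [0.0, 0.0, 0.13, 0.13, 0.2, 0.2]
```

Emit:
{"api": "drive_tool", "payload": {
  "series": [
    [[0,0,0],-1],
    [[0,0,0],-1],
    [[0,0,0],-1],
    [[0,0,0],-1],
    [[0,0,0],0],
    [[0,0,0],0],
    [[0,0,0],0],
    [[0,0,0],0],
    [[0,0,0],0],
    [[0,0,0],0]
  ]
}}

```text
time: 25.85
ee_pos: [0.471, 0.1665, 0.1491]
eef_rot: [0.403, 0.915, 0.0, -0.0]
ft_force: [-0.3, -3.9, 1.3]
width: 0.0176
grip_force: 20.3
```

```bash
python3 st.py; python3 lid.py
```

```text
{'time': 25.85, 'ee_pos': [0.471, 0.167, 0.149], 'ft_force': [-0.336, -3.884, 1.323], 'torque': [-0.773, 0.126, 0.274], 'width': 0.018, 'grip_force': 20.301} yaw -59.0
edge rise px, back to front: [0.07, 0.07, 0.13, 0.2, 0.07, 0.2]
```

Emit:
{"api": "drive_tool", "payload": {
  "series": [
    [[0,0,0],-1],
    [[0,0,0],-1],
    [[0,0,0],-1],
    [[0,0,0],-1],
    [[0,0,0],0],
    [[0,0,0],0],
    [[0,0,0],0],
    [[0,0,0],0],
    [[0,0,0],0],
    [[0,0,0],0]
  ]
}}

```text
time: 27.15
ee_pos: [0.4709, 0.1665, 0.149]
eef_rot: [0.435, 0.901, -0.0, -0.0]
ft_force: [-1.3, -3.5, 0.8]
width: 0.0178
grip_force: 20.1
```

```bash
python3 st.py; python3 lid.py
```

```text
{'time': 27.15, 'ee_pos': [0.471, 0.166, 0.149], 'ft_force': [-1.281, -3.482, 0.848], 'torque': [-0.748, 0.175, 0.266], 'width': 0.018, 'grip_force': 20.07} yaw -63.0
edge rise px, back to front: [0.07, 0.0, 0.2, 0.33, 0.13, 0.27]
```

Emit:
{"api": "drive_tool", "payload": {
  "series": [
    [[0,0,0],-1],
    [[0,0,0],-1],
    [[0,0,0],-1],
    [[0,0,0],-1],
    [[0,0,0],0],
    [[0,0,0],0],
    [[0,0,0],0],
    [[0,0,0],0],
    [[0,0,0],0],
    [[0,0,0],0]
  ]
}}

```text
time: 28.45
ee_pos: [0.4711, 0.1666, 0.1492]
eef_rot: [0.466, 0.885, 0.0, 0.0]
ft_force: [1.1, -2.4, 3.0]
width: 0.0174
grip_force: 20.0
```

```bash
python3 st.py; python3 lid.py
```

```text
{'time': 28.45, 'ee_pos': [0.471, 0.167, 0.149], 'ft_force': [1.093, -2.416, 2.983], 'torque': [-0.617, -0.159, 0.117], 'width': 0.017, 'grip_force': 19.973} yaw -67.0
edge rise px, back to front: [0.2, 0.4, 0.47, 0.8, 0.93, 1.07]
```

Emit:
{"api": "drive_tool", "payload": {
  "series": [
    [[0,0,0],-1],
    [[0,0,0.05],-1],
    [[0,0,0.05],-1],
    [[0,0,0.05],0],
    [[0,0,0],0],
    [[0,0,0],0],
    [[0,0,0],0],
    [[0,0,0],0],
    [[0,0,0],0],
    [[0,0,0],0]
  ]
}}

```text
time: 29.75
ee_pos: [0.4709, 0.1666, 0.1505]
eef_rot: [0.489, 0.872, -0.0, -0.0]
ft_force: [-0.8, -3.3, 2.8]
width: 0.0174
grip_force: 20.0
```

```bash
python3 st.py; python3 lid.py
```

```text
{'time': 29.75, 'ee_pos': [0.471, 0.167, 0.151], 'ft_force': [-0.794, -3.309, 2.789], 'torque': [-0.646, 0.126, 0.178], 'width': 0.017, 'grip_force': 20.049} yaw -70.0
edge rise px, back to front: [0.27, 0.53, 0.73, 1.07, 1.33, 1.67]
```

Emit:
{"api": "drive_tool", "payload": {
  "series": [
    [[0,0,0],0],
    [[0,0,0.2],0],
    [[-0.05,-0.01,0.4],0],
    [[-0.05,-0.01,0.5],0],
    [[-0.05,-0.01,0.5],0],
    [[-0.05,-0.01,0.5],0],
    [[0,0,0.4],0],
    [[0,0,0],0],
    [[0,0,0],0],
    [[0,0,0],0]
  ],
  "hand": 1,
  "newtons": 40
}}

```text
time: 31.05
ee_pos: [0.469, 0.1661, 0.176]
eef_rot: [0.489, 0.872, 0.0, -0.0]
ft_force: [-3.9, -4.0, -1.1]
width: 0.0161
grip_force: 40.0
```

```bash
python3 st.py; python3 lid.py
```

```text
{'time': 31.05, 'ee_pos': [0.469, 0.166, 0.176], 'ft_force': [-3.913, -3.997, -1.142], 'torque': [-0.513, 1.013, 0.18], 'width': 0.016, 'grip_force': 39.978} yaw -70.0
edge rise px, back to front: [2.0, 4.07, 6.2, 8.2, 9.47, 12.2]
```

Emit:
{"api": "drive_tool", "payload": {
  "series": [
    [[0.04,0.01,0.4],0],
    [[0.04,0.01,0.5],0],
    [[0.05,0.01,0.6],0],
    [[0.06,0.01,0.7],0],
    [[0.07,0.02,0.7],0],
    [[0.12,0.02,0.7],0],
    [[0.16,0.03,0.7],0],
    [[0.18,0.04,0.7],0],
    [[0.2,0.04,0.5],0],
    [[0.1,0.02,0.2],0]
  ]
}}

```text
time: 32.35
ee_pos: [0.4778, 0.1676, 0.2321]
eef_rot: [0.489, 0.872, -0.002, -0.001]
ft_force: [-8.7, -4.4, -11.9]
width: 0.0155
grip_force: 40.0
```

```bash
python3 st.py
```

```text
{'time': 32.35, 'ee_pos': [0.478, 0.168, 0.232], 'ft_force': [-8.726, -4.434, -11.875], 'torque': [-1.126, 2.497, 0.044], 'width': 0.016, 'grip_force': 39.965} yaw -70.0
```

Emit:
{"api": "drive_tool", "payload": {
  "series": [
    [[0.15,0.03,0.4],0],
    [[0.2,0.04,0.5],0],
    [[0.25,0.05,0.5],0],
    [[0.25,0.05,0.5],0],
    [[0.25,0.05,0.5],0],
    [[0.3,0.06,0.5],0],
    [[0.3,0.06,0.5],0],
    [[0.3,0.06,0.5],0],
    [[0.25,0.05,0.4],0],
    [[0.15,0.03,0.2],0]
  ]
}}

```text
time: 33.6
ee_pos: [0.501, 0.1722, 0.2776]
eef_rot: [0.489, 0.872, -0.002, -0.002]
ft_force: [-15.8, -7.4, -4.2]
width: 0.0163
grip_force: 40.0
```

```bash
python3 st.py; python3 - <<'E'
from h import *
im=cam("side")[0]; cv2.imwrite("pics/s5.png",im[120:340,230:450,::-1].repeat(2,0).repeat(2,1))
E
```

```text
{'time': 33.6, 'ee_pos': [0.501, 0.172, 0.278], 'ft_force': [-15.796, -7.384, -4.181], 'torque': [-1.584, 4.133, -0.061], 'width': 0.016, 'grip_force': 40.026} yaw -70.0
```

View pics/s5.png

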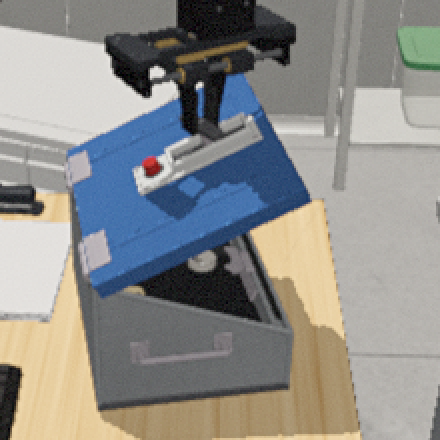

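```bash
cat > ang.py <<'E'
from h import *
im1,K,R,t=cam("side"); ex=np.array([.980,.199,0]); ey=np.array([-.199,.980,0])
p=np.array([.4829,.169,.1184])+.1405*ey
def slope(im,c0,c1,r0,r1):
    H=hsv(im).astype(int); b=(H[...,0]>100)&(H[...,0]<125)&(H[...,1]>110)
    X=[]
    for c in range(c0,c1):
        k=np.flatnonzero(b[r0:r1,c])
        if len(k): q=plane(ray(K,R,t,(c,k.max()+r0+.5)),p,ey); X.append([(q-p)@ex,q[2]])
    X=np.array(X); f=np.polyfit(*X.T,1); return np.degrees(np.arctan(f[0])),len(X),np.std(X[:,1]-np.polyval(f,X[:,0]))
a=slope(cv2.imread("pics/side0.png")[...,::-1],285,370,250,300); b=slope(im1,288,376,200,275)
print(a,b,"opening deg",a[0]-b[0])
E
python3 ang.py
```

```text
(np.float64(21.44927220605497), 85, np.float64(0.0007566307233137021)) (np.float64(-23.177103531547807), 88, np.float64(0.016980902207076137)) opening deg 44.62637573760278
```

Emit:
{"api": "drive_tool", "payload": {
  "series": [
    [[0,0,0],0],
    [[0,0,0],0],
    [[0,0,0],0],
    [[0,0,0],0],
    [[0,0,0],0],
    [[0,0,0],0],
    [[0,0,0],0],
    [[0,0,0],0],
    [[0,0,0],0],
    [[0,0,0],0]
  ],
  "hand": 0.72
}}

```text
time: 34.95
ee_pos: [0.5036, 0.1732, 0.2782]
eef_rot: [0.489, 0.872, 0.001, 0.0]
ft_force: [-3.5, -1.9, 3.0]
width: 0.0243
grip_force: 2.1
```

```bash
python3 st.py; python3 ang.py
```

```text
{'time': 34.95, 'ee_pos': [0.504, 0.173, 0.278], 'ft_force': [-3.456, -1.858, 2.975], 'torque': [-0.423, 0.805, -0.038], 'width': 0.024, 'grip_force': 2.065} yaw -70.0
(np.float64(21.44927220605497), 85, np.float64(0.0007566307233137021)) (np.float64(-23.742361786821327), 88, np.float64(0.014802124673852644)) opening deg 45.1916339928763
```

Emit:
{"api": "drive_tool", "payload": {
  "series": [
    [[-0.1,-0.02,0],0],
    [[-0.1,-0.02,0],0],
    [[0,0,0.2],0],
    [[0,0,0.5],0],
    [[0,0,1.0],0],
    [[0,0,2.0],0],
    [[0,0,2.0],0],
    [[0,0,2.0],0],
    [[0,0,1.0],0],
    [[0,0,0],0]
  ]
}}

```text
time: 36.25
ee_pos: [0.5014, 0.1727, 0.3651]
eef_rot: [0.489, 0.872, 0.0, 0.0]
ft_force: [0.5, 0.6, -0.5]
width: 0.0242
grip_force: 0.0
```

```bash
python3 st.py; sed -i 's/,200,275)$/,215,275)/' ang.py; python3 ang.py
```

```text
{'time': 36.25, 'ee_pos': [0.501, 0.173, 0.365], 'ft_force': [0.487, 0.639, -0.469], 'torque': [-0.07, -0.033, 0.088], 'width': 0.024, 'grip_force': 0.0} yaw -70.0
(np.float64(21.44927220605497), 85, np.float64(0.0007566307233137021)) (np.float64(-23.54324829440578), 88, np.float64(0.020043076625959968)) opening deg 44.992520500460756
```

```bash
sed -i 's/X=np.array(X); f=.*/X=np.array(X); from scipy.stats import theilslopes; f=theilslopes(X[:,1],X[:,0])[:2]; return np.degrees(np.arctan(f[0])),len(X),np.median(abs(X[:,1]-np.polyval(f,X[:,0])))/; s/,288,376,215,275)/,288,376,195,275)/' ang.py; python3 ang.py
python3 - <<'E'
from h import *
im=cam("side")[0]; cv2.imwrite("pics/s6.png",im[60:340,230:450,::-1].repeat(2,0).repeat(2,1))
E
```

```text
(np.float64(21.43535886449326), 85, np.float64(0.0008779755877554862)) (np.float64(-25.167874297574304), 88, np.float64(0.005313952969781391)) opening deg 46.60323316206757
```

View pics/s6.png

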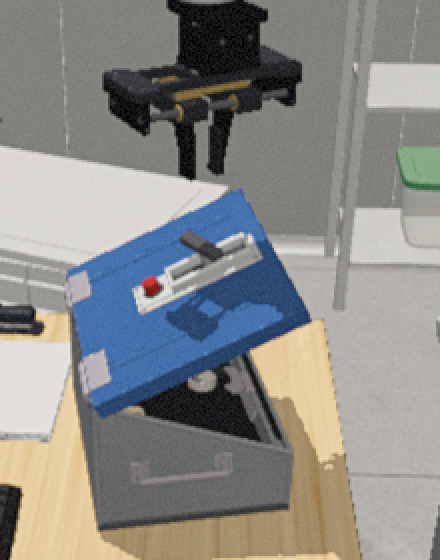

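The picture shows the gripper clear above the chest. The lid stands open, with its front corner at crop (308,320), and the handle is released. Kinematics and image both put the opening at about 46°.

```bash
python3 -c "
from bench import r
print(r.close_job())"
```

```text
the job is handed in; nothing more can be done
None
```

The chest is open and the job is handed in: the button was pressed at about 12 N, the handle was turned about 70° until the latch let go, and the lid stands released at about 46° with the gripper clear, about 36 s in.

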